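Flip the bit case open

TASK

Get the bit case ready for use. First push the small plaster blank lying in front of the case's lift tab along the bench towards either end of the case, until all of it is past the end of the tab; then flip the lid up with your fingertips under the tab and tip it over past upright, so that it lies right back against its stop and stays open by its own weight. Only push: do not pick up the blank or pinch the tab, and leave everything else where it stands.

Things in the scene. Friction and masses are not known exactly. Their poses are not given: they have to be found in the camera images.
- bit_case: Hinged bit case, 134 (x) x 190 (y) x 44 mm high, shut, fixed to the bench; the only case with a steel lift tab, in the middle of the bench; its front (tab side) faces the robot's left, give or take 22 degrees. Origin: centre of its underside. x points from the front to the hinge at the back; y along the 190 mm length; z up. The front latch is undone and moves with the lid.
- bit_case_lid (a joint): Angle of the lid: 0 shut, growing as it opens, 1.57 upright, 1.83 lying back against its stop (105 degrees). Free hinge, no spring: falls shut below about 1.42 and falls open by itself beyond it; lifting it at the tab takes about 1.5 N at first.
- lid_hinge (a point): Middle of the lid's hinge line, fixed, 63 mm behind the case's origin (its +x) and 25 mm above the bench; the hinge line runs along the case's y.
- tab_edge (a point): Middle of the rounded free edge of the lift tab, a steel plate 100 mm wide (along y) screwed on the lid; moves with the lid. Lid shut: edge 96.5 mm in front of the case's origin, 44.5 mm above the bench, 160 mm in front of the hinge line and 20 mm above it; tab underside 42 to 44 mm up, open below down to the bench; the case's front wall and latch stand 28 mm in from the edge.
- blank_mid (a point): Centre of the plaster blank, a loose off-white cast block 40 (x) x 55 (y) x 16 mm lying flat on the bench in front of the tab, 50 g; centre 8 mm above the bench. In the case's frame it begins 130 to 150 mm in front of the origin, within 35 mm of the middle, turned by up to 30 degrees.
- tin: Bystander: round tin, 57 mm across, 72 mm high, standing out in front of the case: 220 mm in front of its origin, 120 mm to one side. Origin: centre of its underside.
- cup: Bystander: small pink-stained cup, 79 mm across, 63 mm high, like the tin but on the other side. Origin: centre of its underside.
- jar: Bystander: pigment jar with a screw lid, 47 mm across, 98 mm high, beside one end of the case, 140 mm from its middle. Origin: centre of its underside.
- rib: Bystander: wooden kidney rib, 52 x 100 x 9 mm, lying flat beside the other end of the case, its length along the case's x. Origin: centre of its underside.
- tape: Bystander: roll of masking tape, 105 mm across, 25 mm high, lying flat on the right. Origin: centre of its underside.
- hog_brush: Bystander: brush with a long wooden handle, 273 mm long, lying at the front left. Origin: centre of its underside.
- stay: Bystander: aluminium window stay, 232 x 24 x 20 mm, lying at the front right. Origin: centre of its underside.
- tab_top (a point): Middle of the upper face of the lift tab, on a 24 x 100 mm stiffening strip, 2 mm thick, that begins 7 mm in from the tab's edge; 49 mm above the bench when shut, moves with the lid. The fingers press on this strip only if the tab is pinched or pressed down.

How it is judged:
On the way, in this order (a step that is already met when the one before it is completed fails the run):
1. the blank lies on the bench past one end of the tab, the lid still shut ((y of blank_mid in the frame of bit_case above 0.075 m or y of blank_mid in the frame of bit_case below -0.075 m) and height (world z) of blank_mid below 0.016 m and value of joint bit_case_lid below 0.2 rad), for 0.2 s.
2. the lid is tipped past its balance point and lies open (value of joint bit_case_lid above 1.74 rad), for 0.2 s.
At the end, for the whole second after the job is handed in: The lid rests open against its stop (joint above 1.74 rad, not moving) with nothing touching it, and the blank lies on the bench with its centre more than 75 mm to one side of the middle of the case (along its length), which puts it past the end of the tab ((y of blank_mid in the frame of bit_case above 0.075 m or y of blank_mid in the frame of bit_case below -0.075 m) and height (world z) of blank_mid below 0.016 m and value of joint bit_case_lid above 1.74 rad and velocity of joint bit_case_lid between -0.05 and 0.05 rad/s).
It fails at once if the blank is lifted or stood on edge (height (world z) of blank_mid above 0.032 m).
It fails at once if the fingers press on the upper face of the tab (pinching it) (contact force between the fingers and tab_face above 4 N).
It fails at once if a bystander is pushed more than 25 mm (distance of any of tin, cup, jar, rib, tape, hog_brush, stay from where it was at the start of the episode above 0.025 m).
It also fails if it takes over 51 s, if anything falls off the work surface, if the arm or the gripper's body presses on something with over 40 N, if the wrist force passes 120 N, or if a joint passes its speed limit or range.

ROBOT

A 6-joint arm with a two-finger parallel gripper is mounted at the origin on a cart in front of the work surface, level with it; the furniture and walls round the work are solid. World frame = base frame: x ahead of the robot, y to its left, z up, the work surface at z = 0. Lengths are in m, angles in rad, forces in N, time in s.
With the tool pointing down it reaches from about 0.225 to 0.875 m from the base axis. Payload 3.4 kg.
Tool frame: the origin (TCP) lies between the finger pads; the fingertips stand 25 mm ahead of it and the grasp point (between the pads) lies 6 mm ahead of it (env.tip_extent is the distance from the TCP to the fingertips, in m); z points along the fingers, y is the line along which they close (so a half turn about z gives the same grasp; the last joint's range is limited). The gripper opens to 85 mm and grips with 20 to 120 N. Pads are 22 mm wide; open, the fingers measure 114 mm over their backs; the gripper's body (76 mm by 85 mm) begins 54 mm behind the grasp point. The pads swing forward as they close: fully open they stand 13 mm farther back than shut.
Start: joints at [-1.366, 0.276, 1.505, -0, 1.361, -0.121], TCP at [0.184, -0.545, 0.256] pointing down, gripper open.
Joint ranges: [-2.89, 2.89], [-0.75, 2.08], [0.22, 2.7], [-1.18, 4.32], [0.11, 2.71], [-2.7, 2.7]. Speed limits (rad/s): [2.57, 2.57, 3.14, 3.14, 3.14, 3.14].

INTERFACE

Orientations are given as a unit quaternion [x, y, z, w].
In Python, from station import env gives the robot as it stands.
- The arm moves only by the shell command python3 -m inch 'ROWS' [FORCE]. ROWS is JSON, a list that holds one entry, the list of rows, each a list of 7 numbers: the finger opening in mm, from 0 to 85.4, then the shift along the world's x, y, z in mm, then the turn, a rotation vector about the world's x, y, z in degrees. A call has 1 to 8 rows; each row is the pose to reach, as a shift and turn from the pose commanded when the call began; what a row does not reach only later rows make up. A row lasts 1/12 s, in which the tool goes at most 41.7 mm and 7.16 degrees, less where a joint would pass 70% of its speed; a pose out of reach is approached as far as the arm can. A call with a gripper value outside its range is refused whole. The fingers move at their own pace and stop on an object; FORCE is the grip in N (left out, the last holds). Time passes only in rows, so rows that repeat a pose let the fingers close. It gives the time, the measured TCP pose, the force, the opening and the grip force at its end, in the units of the state.
- env.get_obs(): the state, without advancing time (a new reading comes with each control period).
- env.camera(name): name is "side" or "top" or "wrist"; returns a dict with "image" (420x560x3 uint8, red, green, blue), "depth" (420x560 float32, m along the optical axis (not along the pixel's ray), 0 where there is no reading), "mtx" (3x3 intrinsics, pixels), "rvec" (rotation vector, rad) and "tvec" (3), from world to camera coordinates, as OpenCV has them; the wrist camera has in their place "tool_from_camera" (4x4, takes a point from camera to tool coordinates, whose origin is the TCP and whose axes are the flange's). Camera axes: x right, y down, z forward; pixel columns grow to the right and rows downward; lengths in m; the calibration is good to about 2 mm. The wrist camera is an equidistant fisheye: a pixel r from the principal point sees the ray r / f radians off the axis. A picture is of the moment at which its call begins: read the wrist's pose just before it.
- env.job_done(): hands the job in; it is judged then, once.
The state is a dict: "t": time; "joints": joint angles; "joint_velocities": joint speeds; "effort": joint torques, N m; "eef_pos": TCP position; "tool_rot": TCP orientation; "wrist_force": force on the tool from outside, world axes, zero at the start; "moment": the same for the moment, N m; "opening": finger opening in m; "grasp_force": force on a finger pad.
Only numpy, scipy, OpenCV 4.12 (cv2) and the standard library are available. Lean on these libraries where they do the work, as an engineer would, in place of code of your own. Each camera call takes 0.05 s, during which the arm holds its last target. There are 200 camera calls.

## Working session

There is one attempt and no reset: what is moved stays moved. The work goes in short steps, Python scripts to look and compute and a shell command to move; the robot and the scene stay as the last step left them, time stands still between calls to the robot, and variables do not carry over. Pictures are saved under pics/ and viewed, at most 13 in all, crops included, and the job is handed in when it is done.

```bash
ls; mkdir -p pics; python3 - <<'E'
from station import env
import cv2,numpy as np
o=env.get_obs();print(o['t'],o['eef_pos'],o['tool_rot'],o['opening'],env.tip_extent)
for n in ['top','side']:
    c=env.camera(n);np.savez(''+n+'.npz',**c)
    R=cv2.Rodrigues(np.array(c['rvec'],float))[0];print(n,-R.T@np.array(c['tvec']).ravel(),R[2])
    cv2.imwrite(f'pics/{n}0.png',c['image'][:,:,::-1])
E
```

```text
pics
0.0 [ 0.18395121 -0.54425899  0.25542798] [ 9.86758645e-01  1.62192788e-01 -3.50001192e-05 -9.34840750e-04] 0.08569656257803258 0.025
top [0.363566   0.05925678 1.33828703] [ 0.1035127  -0.0015123  -0.99462698]
side [0.28943048 1.59063812 0.64427146] [ 0.13691086 -0.92695194 -0.34930719]
```

View pics/top0.png

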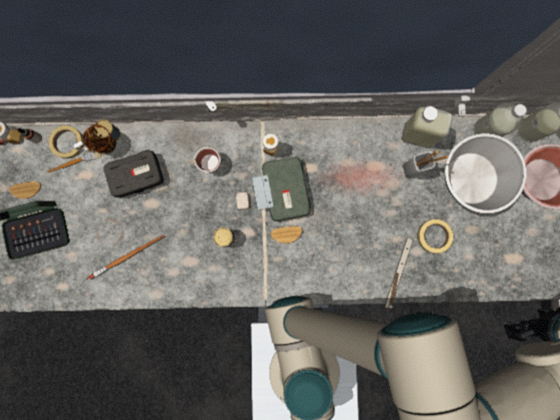

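View pics/side0.png

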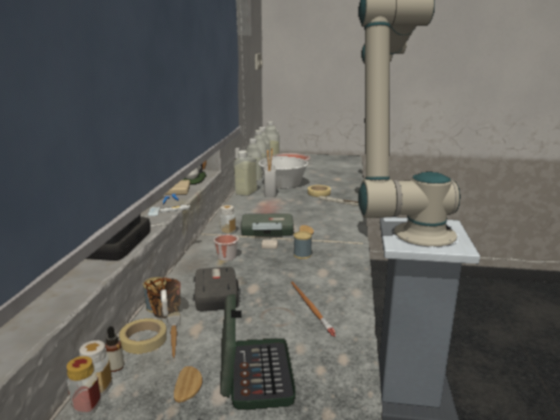

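Top view: case about (287,188), with its tab at (263,193) and the blank at (242,201). The tin is at (223,238), cup (207,160), jar (270,145) and rib (287,234). Next I measure these.

```bash
cat > h.py <<'E'
import cv2,numpy as np
def load(n): return dict(np.load(''+n+'.npz'))
def ray(c,uv,z):
    R=cv2.Rodrigues(np.array(c['rvec'],float))[0];t=np.array(c['tvec'],float).ravel();C=-R.T@t
    uv=np.atleast_2d(uv).astype(float);d=np.c_[uv,np.ones(len(uv))]@np.linalg.inv(c['mtx']).T@R
    return C+d*((z-C[2])/d[:,2])[:,None]
def blobs(m,a=20):
    n,l,s,ce=cv2.connectedComponentsWithStats(m.astype(np.uint8))
    return [(l==i) for i in range(1,n) if s[i,4]>a]
E
python3 - <<'E'
from h import *
c=load('top');im=c['image'];x0,y0,x1,y1=195,130,320,250
cr=cv2.resize(im[y0:y1,x0:x1],None,fx=5,fy=5,interpolation=cv2.INTER_CUBIC);cv2.imwrite('pics/crop0.png',cr[:,:,::-1])
hsv=cv2.cvtColor(im,cv2.COLOR_RGB2HSV)
for p in [(263,193),(263,185),(265,203),(242,201),(290,175),(290,210),(250,190),(250,215),(262,220)]: print(p,im[p[1],p[0]],hsv[p[1],p[0]],c['depth'][p[1],p[0]])
E
```

```text
(263, 193) [185 194 190] [ 77  12 194] 1.2949767
(263, 185) [167 174 178] [101  16 178] 0.0
(265, 203) [184 193 192] [ 87  12 193] 1.2986931
(242, 201) [224 208 195] [ 13  33 224] 1.3299624
(290, 175) [ 93 102  88] [ 49  35 102] 1.3170627
(290, 210) [ 97 102  88] [ 41  35 102] 1.3014456
(250, 190) [141 139 135] [ 20  11 141] 1.3502405
(250, 215) [112 111 108] [ 23   9 112] 1.3486421
(262, 220) [178 165 149] [ 17  42 178] 1.3418276
```

View pics/crop0.png

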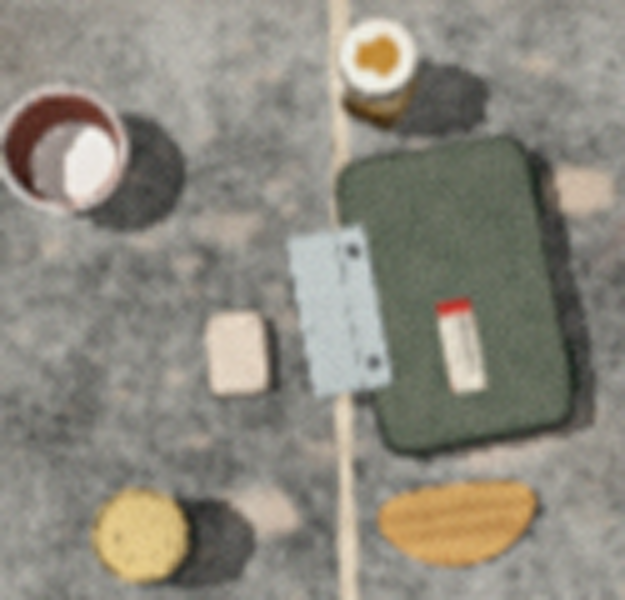

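The crop shows the tab corners at (290,238), (362,226), (391,383) and (316,396), and the blank centred at (238,353). The near end, on the rib side, is closer to the blank.

```bash
python3 - <<'E'
from h import *
c=load('top');im=c['image']
f=lambda p:(np.array(p,float)+.5)/5-.5+[195,130]
np.set_printoptions(precision=4,suppress=True)
tab=ray(c,f([(290,238),(362,226),(391,383),(316,396)]),.046)[:,:2];print(tab)
hsv=cv2.cvtColor(im,cv2.COLOR_RGB2HSV).astype(int)
m=(hsv[...,2]<115)&(im[...,1].astype(int)-im[...,2]>7);m=cv2.morphologyEx(m.astype(np.uint8),cv2.MORPH_OPEN,np.ones((3,3)))
for b in blobs(m,1000):
    r=cv2.minAreaRect(np.argwhere(b)[:,::-1].astype(np.float32));
    if 265<r[0][0]<310: print('case',r,ray(c,r[0],.044),ray(c,cv2.boxPoints(r),.044)[:,:2])
m=(im[...,0]>190)&(hsv[...,1]>20)&(hsv[...,1]<60)
for b in blobs(m,80):
    r=cv2.minAreaRect(np.argwhere(b)[:,::-1].astype(np.float32))
    if 225<r[0][0]<258 and 185<r[0][1]<215:B=ray(c,cv2.boxPoints(r),.016)[:,:2];print('blank',r,B,B.mean(0))
e=tab[0]-tab[3]+tab[1]-tab[2];yc=e/np.linalg.norm(e);xc=np.array([yc[1],-yc[0]])
edge=(tab[0]+tab[3])/2;O=edge+.0965*xc;print('yc',yc,'xc',xc,np.degrees(np.arctan2(xc[1],xc[0])),'edge',edge,'O',O,np.linalg.norm(tab[0]-tab[3]))
loc=lambda p:np.array([(p-O)@xc,(p-O)@yc])
print('blank loc',[loc(b) for b in B],loc(B.mean(0)))
for n,p,z in [('tin',(142,535),.072),('cup',(65,150),.063),('jar',(378,56),.098),('rib',(460,520),.009)]:
    w=ray(c,f(p),z)[0,:2];print(n,w,loc(w))
print('case centre from edges',loc(ray(c,f((455,295)),.044)[0,:2]))
E
```

```text
[[0.5958 0.145 ]
 [0.6023 0.1004]
 [0.5045 0.0844]
 [0.4975 0.1305]]
case ((285.6538391113281, 188.26925659179688), (59.61930847167969, 40.007694244384766), 78.69007110595703) [[0.5594 0.0438 0.044 ]] [[ 0.6404  0.121 ]
 [ 0.6625 -0.0013]
 [ 0.4795 -0.0324]
 [ 0.458   0.0881]]
blank ((241.5, 200.0), (14.0, 11.0), 90.0) [[0.552  0.1999]
 [0.5512 0.1653]
 [0.507  0.1658]
 [0.5077 0.2003]] [0.5295 0.1828]
yc [0.9881 0.154 ] xc [ 0.154  -0.9881] -81.14209330755156 edge [0.5466 0.1377] O [0.5615 0.0424] 0.09937037731304817
blank loc [array([-0.1571,  0.0148]), array([-0.123 ,  0.0088]), array([-0.1304, -0.0349]), array([-0.1643, -0.0288])] [-0.1437 -0.01  ]
tin [0.4138 0.2339] [-0.212  -0.1165]
cup [0.6502 0.2806] [-0.2218  0.1243]
jar [0.6955 0.0874] [-0.0239  0.1393]
rib [0.4214 0.0436] [-0.0228 -0.1382]
case centre from edges [-0.0021 -0.0028]
```

```bash
python3 -m inch '[[[20,20,36,0,0,0,-4],[20,40,73,0,0,0,-8],[20,60,110,0,0,0,-9.85],[20,80,146,0,0,0,-9.85],[20,100,183,0,0,0,-9.85],[20,120,219,0,0,0,-9.85],[20,140,256,0,0,0,-9.85],[20,160,292,0,0,0,-9.85]]]' && python3 -m inch '[[[20,20,36,0,0,0,0],[20,40,73,0,0,0,0],[20,60,110,0,0,0,0],[20,80,146,0,0,0,0],[20,100,183,0,0,0,0],[20,120,219,0,0,0,0],[20,140,256,0,0,0,0],[20,160,292,0,0,0,0]]]' && python3 -m inch '[[[20,20,37,0,0,0,0],[20,40,74,0,0,0,0],[20,60,110,0,0,0,0],[20,82,150,-20,0,0,0],[20,82,150,-50,0,0,0],[20,82,150,-80,0,0,0],[20,82,150,-80,0,0,0],[20,82,150,-80,0,0,0]]]'
python3 - <<'E'
from h import *
from station import env
o=env.get_obs();c=env.camera('wrist');print(o['t'],o['eef_pos'],o['tool_rot'],o['joints'],c['tool_from_camera'],c['mtx'])
np.savez('w1.npz',**c,p=o['eef_pos'],q=o['tool_rot'])
cv2.imwrite('pics/w1.png',c['image'][:,:,::-1])
E
```

```text
t: 0.77
eef_pos: [0.3442, -0.2508, 0.2561]
tool_rot: [0.997, 0.077, -0.0, -0.0]
wrist_force: [1.3, 1.1, -0.9]
opening: 0.0201
grasp_force: 0.0
t: 1.43
eef_pos: [0.5041, 0.0412, 0.2561]
tool_rot: [0.997, 0.077, -0.0, 0.0]
wrist_force: [1.2, -1.6, 1.0]
opening: 0.0201
grasp_force: 0.0
t: 2.1
eef_pos: [0.5845, 0.1889, 0.1745]
tool_rot: [0.997, 0.077, -0.003, 0.0]
wrist_force: [1.3, 1.0, -0.1]
opening: 0.0199
grasp_force: 0.0
2.1 [0.58449728 0.18885089 0.17445343] [ 9.97022688e-01  7.70614326e-02 -2.66257469e-03  4.54037040e-04] [ 1.99426904e-01  3.90198638e-01  1.54153225e+00 -2.68500119e-04
  1.21525794e+00  1.61604099e+00] [[ 2.60497716e-04 -9.57866514e-01 -2.87213638e-01  7.25561872e-02]
 [ 9.99999545e-01 -1.39860028e-05  9.53625754e-04  1.14342260e-03]
 [-9.17463147e-04 -2.87213755e-01  9.57866075e-01 -1.17992841e-01]
 [ 0.00000000e+00  0.00000000e+00  0.00000000e+00  1.00000000e+00]] [[325.1922621    0.         278.7870165 ]
 [  0.         325.1922621  213.08596685]
 [  0.           0.           1.        ]]
```

View pics/w1.png

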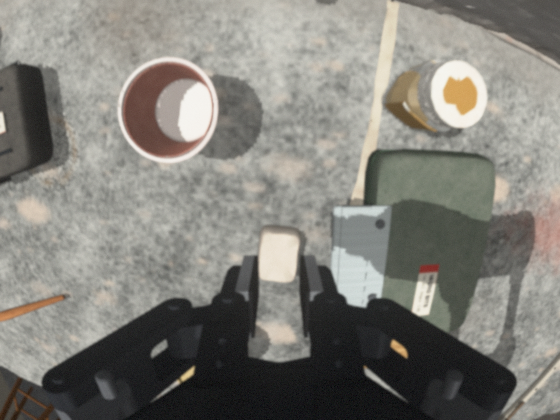

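The wrist view shows the blank's top face at roughly columns 260–300 and rows 227–283, with the tab to its right. I'll check its position.

```bash
cat >> h.py <<'E'
from scipy.spatial.transform import Rotation as Ro
O=np.array([.5615,.0424]);xc=np.array([.154,-.9881]);yc=np.array([.9881,.154])
loc=lambda p:np.array([(p-O)@xc,(p-O)@yc])*1000
def wray(c,uv,z):
    K=c['mtx'];out=[]
    for u,v in uv:
        a=np.array([(u-K[0,2])/K[0,0],(v-K[1,2])/K[1,1]]);r=np.hypot(*a)
        d=np.r_[a/r*np.sin(r),np.cos(r)];T=c['tool_from_camera'];R=Ro.from_quat(c['q']).as_matrix()
        d=R@T[:3,:3]@d;C=c['p']+R@T[:3,3];out.append((C+d*(z-C[2])/d[2])[:2])
    return np.array(out)
E
python3 - <<'E'
from h import *
c=load('w1');np.set_printoptions(precision=1,suppress=True)
for n,uv,z in [('blank',[(262,228),(300,230),(298,283),(259,280),(280,255)],.016),('tabcorner',[(334,207),(391,206)],.044)]: print(n,[loc(p) for p in wray(c,uv,z)])
print('tcp',loc(c['p'][:2]))
E
```

```text
blank [array([-154.8,   20. ]), array([-120.5,   18.1]), array([-121.1,  -36.7]), array([-158.7,  -33.3]), array([-138.5,   -6.7])]
tabcorner [array([-95.5,  47.7]), array([-47.1,  48.7])]
tcp [-141.2   45.3]
```

```bash
python3 -m inch '[[[20,0,0,-40,0,0,0],[20,0,0,-80,0,0,0],[20,0,0,-115,0,0,0],[20,0,0,-135,0,0,0],[20,0,0,-143,0,0,0],[20,0,0,-143,0,0,0]]]' && python3 -m inch '[[[20,-10,-1.5,0,0,0,0],[20,-20,-3,0,0,0,0],[20,-30,-4.7,0,0,0,0],[20,-38,-6,0,0,0,0],[20,-46,-7.2,0,0,0,0],[20,-54,-8.4,0,0,0,0],[20,-62,-9.7,0,0,0,0],[20,-70,-11,0,0,0,0]]]' && python3 -m inch '[[[20,-8,-1.2,0,0,0,0],[20,-16,-2.5,0,0,0,0],[20,-24,-3.7,0,0,0,0],[20,-32,-5,0,0,0,0],[20,-32,-5,0,0,0,0],[20,-20,-3,0,0,0,0],[20,-10,-1.5,60,0,0,0],[20,-10,-1.5,100,0,0,0]]]' && python3 -m inch '[[[20,0,40,30,0,0,0],[20,0,80,60,0,0,0],[20,0,120,60,0,0,0],[20,0,160,60,0,0,0],[20,0,160,60,0,0,0]]]'
python3 - <<'E'
from h import *
from station import env
o=env.get_obs();c=env.camera('wrist');
np.savez('w2.npz',**c,p=o['eef_pos'],q=o['tool_rot'])
cv2.imwrite('pics/w2.png',c['image'][:,:,::-1])
c=env.camera('top');np.savez('top1.npz',**c)
E
```

```text
t: 2.65
eef_pos: [0.5863, 0.1884, 0.0335]
tool_rot: [0.997, 0.076, -0.0, 0.0]
wrist_force: [-0.7, -0.5, -0.1]
opening: 0.02
grasp_force: 0.0
t: 3.32
eef_pos: [0.5152, 0.1779, 0.0336]
tool_rot: [0.997, 0.077, 0.0, 0.0]
wrist_force: [0.9, -0.3, -0.1]
opening: 0.0199
grasp_force: 0.3
t: 3.98
eef_pos: [0.5042, 0.1761, 0.1144]
tool_rot: [0.997, 0.077, -0.003, 0.0]
wrist_force: [1.5, 0.5, 0.3]
opening: 0.0196
grasp_force: 0.0
t: 4.4
eef_pos: [0.5055, 0.3422, 0.1773]
tool_rot: [0.997, 0.078, 0.002, -0.003]
wrist_force: [0.9, 0.5, -0.4]
opening: 0.0199
grasp_force: 0.0
```

View pics/w2.png

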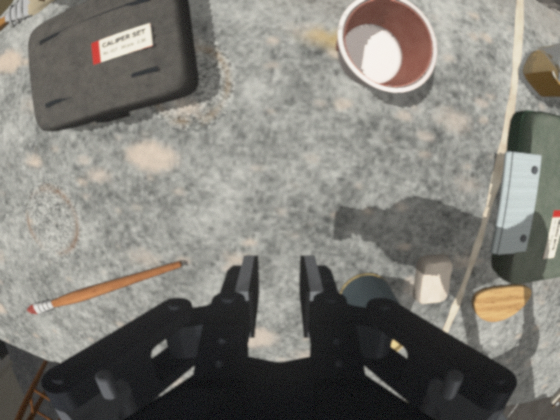

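The wrist view shows the blank at about (433,280), beyond the tab's near end at row 255. The tin, cup and rib haven't moved. I'll verify the blank and try the 70° tilt.

```bash
python3 - <<'E'
from h import *
c=load('w2');np.set_printoptions(precision=1,suppress=True)
print([loc(p) for p in wray(c,[(420,258),(450,258),(447,302),(416,303)],.016)])
E
python3 -m inch '[[[20,2,0,0,-6.9,-1.1,0],[20,4,0,0,-13.8,-2.2,0],[20,6,0,0,-20.7,-3.2,0],[20,8,0,0,-27.6,-4.3,0],[20,10,0,0,-34.5,-5.4,0],[20,10,0,0,-41.5,-6.5,0],[20,10,0,0,-48.4,-7.5,0],[20,10,0,0,-55.3,-8.6,0]]]' && python3 -m inch '[[[20,0,0,0,-6.9,-1.1,0],[20,0,0,0,-13.9,-2.2,0],[20,0,0,0,-13.9,-2.2,0],[20,0,0,0,-13.9,-2.2,0]]]'
python3 - <<'E'
from h import *
from station import env
o=env.get_obs();M=Ro.from_quat(o['tool_rot']).as_matrix();print(o['t'],o['eef_pos'],loc(o['eef_pos'][:2]),M.T,o['joints'])
E
```

```text
[array([-161.9,  -66.4]), array([-125.7,  -67.9]), array([-116.5, -122.4]), array([-156.4, -120. ])]
t: 5.17
eef_pos: [0.5154, 0.3355, 0.1764]
tool_rot: [0.879, 0.067, 0.036, 0.471]
wrist_force: [-0.2, 0.3, -0.2]
opening: 0.0196
grasp_force: 0.0
t: 5.5
eef_pos: [0.5149, 0.3354, 0.1734]
tool_rot: [0.816, 0.064, 0.042, 0.573]
wrist_force: [0.2, -0.7, 0.6]
opening: 0.02
grasp_force: 0.0
5.5 [0.51490403 0.33539196 0.17338499] [-296.68113886   -0.92071176] [[ 0.98819147  0.15316892 -0.00411182]
 [ 0.05582885 -0.3349379   0.94058479]
 [ 0.14269115 -0.92970742 -0.33953402]] [ 0.8623205   0.83870109  1.27435398 -0.86553146  1.92831508  2.3710242 ]
```

```bash
python3 -m inch '[[[20,0,0,0,-1,6.5,2.4],[20,0,0,0,-2,13,4.8],[20,0,0,0,-3,19.5,7.1],[20,0,0,0,-4,26,9.5],[20,0,0,0,-5,32.5,11.9],[20,0,0,0,-6,39.1,14.3],[20,0,0,0,-7,45.6,16.7]]]'
python3 - <<'E'
from h import *
from station import env
o=env.get_obs();M=Ro.from_quat(o['tool_rot']).as_matrix();print(o['eef_pos'],M.T,o['joints'])
E
```

```text
t: 6.08
eef_pos: [0.5158, 0.3349, 0.1788]
tool_rot: [0.718, 0.397, -0.198, 0.536]
wrist_force: [-0.5, -0.2, -0.5]
opening: 0.0202
grasp_force: 0.0
[0.51582552 0.33490861 0.17877621] [[ 0.60629936  0.358674   -0.70975633]
 [ 0.78246094 -0.10972724  0.6129558 ]
 [ 0.14197171 -0.92699131 -0.34717595]] [ 0.86006378  0.83006216  1.27104763 -0.86427423  1.92895827  1.50820446]
```

```bash
python3 -m inch '[[[20,3,-20,-10,-1,6.5,2.4],[20,6,-40,-30,-2,13,4.8],[20,9,-60,-50,-3,19.5,7.1],[20,12,-80,-70,-4,26,9.5],[20,15,-100,-95,-5,32.5,11.9],[20,19,-120,-119,-5.8,37.8,14.2],[20,19,-120,-119,-5.8,37.8,14.2],[20,19,-120,-119,-5.8,37.8,14.2]]]'
python3 - <<'E'
from h import *
from station import env
o=env.get_obs();M=Ro.from_quat(o['tool_rot']).as_matrix();print(o['eef_pos'],loc(o['eef_pos'][:2]),M.T,o['joints'],o['wrist_force'])
c=env.camera('wrist');np.savez('w3.npz',**c,p=o['eef_pos'],q=o['tool_rot'])
cv2.imwrite('pics/w3.png',c['image'][:,:,::-1])
c=env.camera('side');cv2.imwrite('pics/s3.png',cv2.resize(c['image'][150:330,180:420,::-1],None,fx=3,fy=3))
E
```

```text
t: 6.75
eef_pos: [0.5344, 0.2144, 0.0586]
tool_rot: [0.536, 0.621, -0.371, 0.436]
wrist_force: [1.4, 0.3, -0.1]
opening: 0.02
grasp_force: 0.0
[0.53444765 0.21435094 0.05862591] [-174.07078322   -0.24998087] [[-0.04623939  0.34243339 -0.93840359]
 [ 0.98854814  0.1507739   0.00630875]
 [ 0.1436471  -0.92736541 -0.34548359]] [ 0.73147589  0.88534037  1.54968097 -0.90758583  1.64084442  1.00092106] [ 1.43022825  0.27248794 -0.08717621]
```

View pics/s3.png

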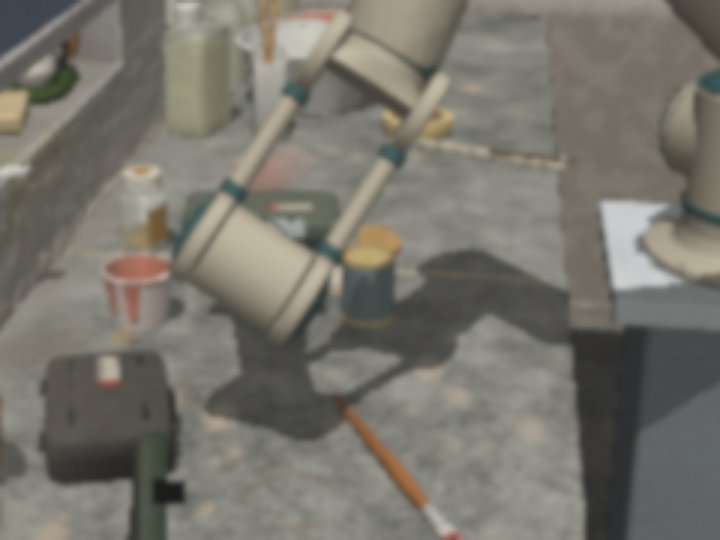

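View pics/w3.png

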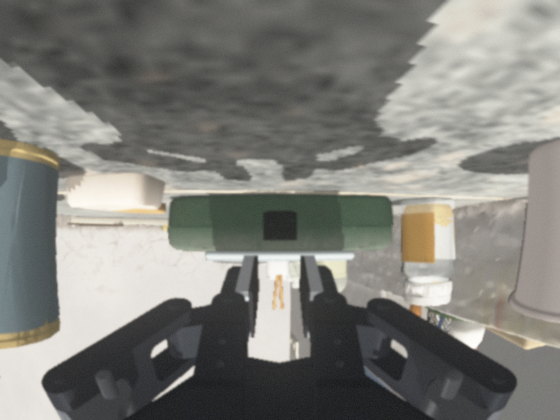

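The side view shows the wrist between the cup and tin, clear of both. The wrist view is upside down: the camera hangs below the tool and sits too near the bench. The tab edge shows at row 255, and the tool lines up with the latch at (280,225). I'll roll the tool half a turn so the camera is on top.

```bash
R='x'; python3 -m inch '[[[20,0,0,15,-1,6.5,2.4],[20,0,0,25,-2,13,4.8],[20,0,0,25,-3,19.5,7.3],[20,0,0,25,-4,26,9.7],[20,0,0,25,-5,32.5,12.1],[20,0,0,25,-6,38.9,14.5],[20,0,0,25,-7,45.4,16.9],[20,0,0,25,-8,51.9,19.4]]]' && python3 -m inch '[[[20,0,0,0,-1,6.5,2.4],[20,0,0,0,-2,13,4.8],[20,0,0,0,-3,19.5,7.3],[20,0,0,0,-4,26,9.7],[20,0,0,0,-5,32.5,12.1],[20,0,0,0,-6,38.9,14.5],[20,0,0,0,-7,45.4,16.9],[20,0,0,0,-8,51.9,19.4]]]' && python3 -m inch '[[[20,0,0,0,-1,6.5,2.4],[20,0,0,0,-2,13,4.8],[20,0,0,0,-3,19.5,7.3],[20,0,0,0,-4,26,9.7],[20,0,0,0,-5,32.5,12.1],[20,0,0,0,-6,38.9,14.5],[20,0,0,0,-7,45.4,16.9],[20,0,0,0,-8,51.9,19.4]]]' && python3 -m inch '[[[20,0,0,0,-0.9,5.6,2.1],[20,0,0,0,-1.7,11.1,4.1],[20,0,0,0,-1.7,11.1,4.1],[20,0,0,0,-1.7,11.1,4.1]]]'
python3 - <<'E'
from h import *
from station import env
o=env.get_obs();M=Ro.from_quat(o['tool_rot']).as_matrix();print(o['t'],o['eef_pos'],loc(o['eef_pos'][:2]),M.T,o['joints'],o['wrist_force'])
E
```

```text
t: 7.52
eef_pos: [0.5347, 0.218, 0.0841]
tool_rot: [0.179, 0.802, -0.529, 0.211]
wrist_force: [-0.5, 1.5, -0.7]
opening: 0.0199
grasp_force: 0.0
t: 8.18
eef_pos: [0.5347, 0.218, 0.084]
tool_rot: [-0.218, 0.793, -0.565, -0.064]
wrist_force: [0.1, -0.6, 1.0]
opening: 0.0198
grasp_force: 0.0
t: 8.85
eef_pos: [0.5347, 0.218, 0.0841]
tool_rot: [-0.564, 0.598, -0.469, -0.323]
wrist_force: [0.6, 0.8, 0.1]
opening: 0.0202
grasp_force: 0.0
t: 9.18
eef_pos: [0.5345, 0.2176, 0.0835]
tool_rot: [0.62, -0.539, 0.434, 0.369]
wrist_force: [0.4, -0.2, -0.1]
opening: 0.02
grasp_force: 0.0
9.1833 [0.53447415 0.21756646 0.08352271] [-177.24395882    0.27138842] [[ 0.04287328 -0.3483229   0.93639363]
 [-0.98921909 -0.14616151 -0.00907774]
 [ 0.14002669 -0.92590927 -0.35083409]] [ 0.7331288   0.85232575  1.53669368 -0.90331845  1.66725922 -2.17158624] [ 0.36903532 -0.22764264 -0.06943524]
```

```bash
python3 -m inch '[[[20,2,-14,-15,0,0,0],[20,4.5,-28.7,-30,0,0,0],[20,4.5,-28.7,-45,0,0,0],[20,4.5,-28.7,-52.5,0,0,0],[20,4.5,-28.7,-52.5,0,0,0]]]' && python3 -m inch '[[[20,1.5,-10,0,0,0,0],[20,3,-20,0,0,0,0],[20,4.6,-30,0,0,0,0],[20,6.5,-41.5,0,0,0,0],[20,6.5,-41.5,0,0,0,0],[20,6.5,-41.5,0,0,0,0]]]'
python3 - <<'E'
from h import *
from station import env
o=env.get_obs();print(o['t'],o['eef_pos'],loc(o['eef_pos'][:2]),o['joints'],o['wrist_force'])
c=env.camera('wrist');np.savez('w4.npz',**c,p=o['eef_pos'],q=o['tool_rot'])
cv2.imwrite('pics/w4.png',c['image'][:,:,::-1])
E
```

```text
t: 9.6
eef_pos: [0.5382, 0.188, 0.028]
tool_rot: [0.621, -0.537, 0.433, 0.372]
wrist_force: [-1.0, 1.2, 1.0]
opening: 0.0201
grasp_force: 0.0
t: 10.1
eef_pos: [0.545, 0.145, 0.03]
tool_rot: [0.621, -0.538, 0.432, 0.372]
wrist_force: [-0.5, 0.3, 0.3]
opening: 0.0202
grasp_force: 0.0
10.1 [0.54498239 0.14501572 0.03001214] [-103.93830646   -0.51822493] [ 0.64245758  0.89254012  1.65855365 -0.97012615  1.52922905 -2.07980633] [-0.49616444  0.34282523  0.26297813]
```

View pics/w4.png

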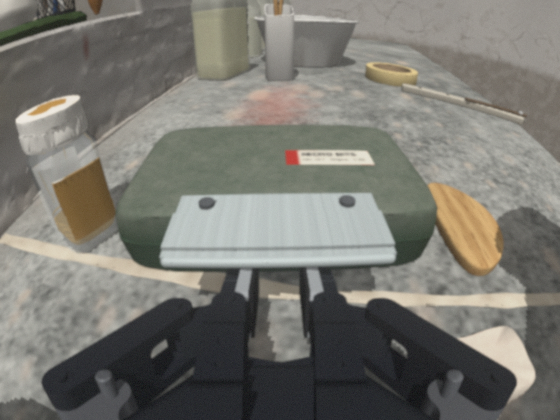

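The wrist view shows the fingertips going in under the tab edge (row 260), centred on its width. I start the lift.

```bash
python3 -m inch '[[[20,0.1,-0.5,8,0,0,0],[20,0.2,-1,16,0,0,0],[20,0.4,-2.5,32,0,0,0],[20,0.6,-4,47.5,0,0,0],[20,1.4,-8.9,59,0,0,0],[20,2.2,-14.3,71,0,0,0],[20,3.2,-20.3,82,0,0,0],[20,3.2,-20.3,82,0,0,0]]]'
python3 - <<'E'
from h import *
from station import env
o=env.get_obs();print(loc(o['eef_pos'][:2]),o['eef_pos'][2],o['joints'],o['wrist_force'])
c=env.camera('wrist');cv2.imwrite('pics/w5.png',c['image'][:,:,::-1])
E
```

```text
t: 10.82
eef_pos: [0.5486, 0.1248, 0.1147]
tool_rot: [0.62, -0.538, 0.434, 0.371]
wrist_force: [-0.5, 1.1, -0.9]
opening: 0.02
grasp_force: 0.4
[-8.33861668e+01 -4.10171360e-02] 0.11474735427222313 [ 0.61524021  0.76265397  1.67009451 -0.99171695  1.58084206 -2.18424252] [-0.46503101  1.11359389 -0.94754203]
```

View pics/w5.png

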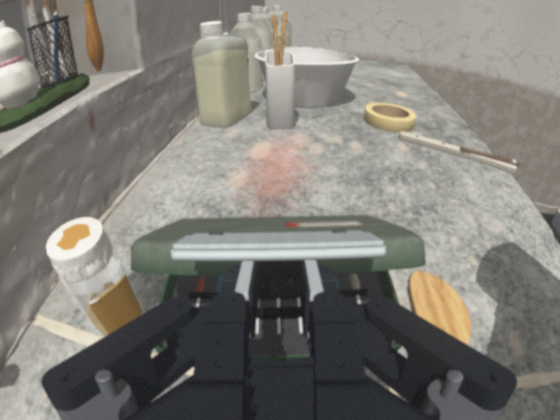

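The wrist view shows the lid at about 30°, with its edge resting on the fingers at row 240. I continue along the arc.

```bash
python3 -m inch '[[[20,1.2,-7.9,10.5,0,0,0],[20,2.5,-15.8,20.5,0,0,0],[20,3.9,-24.7,30,0,0,0],[20,5.5,-35.1,38.5,0,0,0],[20,7.1,-45.5,46,0,0,0],[20,8.9,-56.8,52.5,0,0,0],[20,10.8,-69.2,58,0,0,0],[20,12.6,-81,62.5,0,0,0]]]' && python3 -m inch '[[[20,2.1,-13.3,3,0,0,0],[20,4.2,-26.7,5,0,0,0],[20,6.2,-39.5,6,0,0,0],[20,8.3,-53.4,5.5,0,0,0],[20,9.5,-61.3,5,0,0,0],[20,11.1,-71.1,4,0,0,0],[20,11.1,-71.1,4,0,0,0]]]'
python3 - <<'E'
from h import *
from station import env
o=env.get_obs();print(loc(o['eef_pos'][:2]),o['eef_pos'][2],o['joints'],o['wrist_force'])
c=env.camera('wrist');cv2.imwrite('pics/w6.png',c['image'][:,:,::-1])
E
```

```text
t: 11.53
eef_pos: [0.5608, 0.0435, 0.1739]
tool_rot: [0.622, -0.537, 0.432, 0.372]
wrist_force: [1.1, -0.5, -6.1]
opening: 0.0198
grasp_force: 2.8
t: 12.12
eef_pos: [0.5717, -0.0281, 0.1782]
tool_rot: [0.621, -0.537, 0.433, 0.373]
wrist_force: [0.1, 0.0, -0.4]
opening: 0.0199
grasp_force: 0.0
[71.18256301 -0.81675277] 0.17817638290533128 [ 0.38357886  0.61173122  1.80814325 -1.1613511   1.45509373 -2.27133415] [ 0.08720423  0.01686611 -0.41733033]
```

View pics/w6.png

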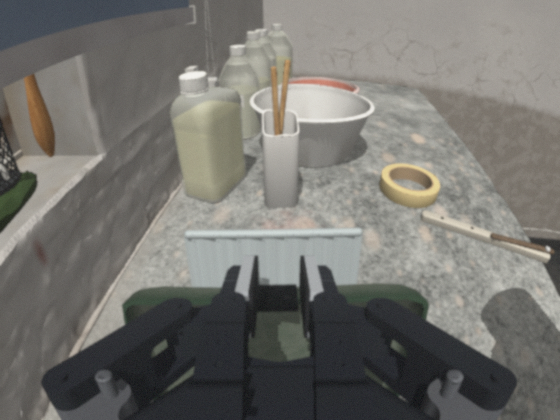

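The wrist view shows the lid past upright, with the tab edge at row 233 and no load on the fingers. I back off and check.

```bash
python3 -m inch '[[[20,-3,19,4,0,0,0],[20,-8,50,15,0,0,0],[20,-14,90,30,0,0,0],[20,-20,130,45,0,0,0],[20,-26,170,60,0,0,0],[20,-26,170,60,0,0,0],[20,-26,170,60,0,0,0],[20,-26,170,60,0,0,0]]]'
python3 - <<'E'
from h import *
from station import env
o=env.get_obs();c=env.camera('top');a=c['image'][125:255,190:330,::-1];w=env.camera('wrist')['image'][:,:,::-1]
cv2.imwrite('pics/t7.png',np.hstack([cv2.resize(a,(400,371)),cv2.resize(w,(400,371))]))
E
```

```text
t: 12.83
eef_pos: [0.5457, 0.1443, 0.2376]
tool_rot: [0.622, -0.537, 0.433, 0.372]
wrist_force: [0.1, 0.2, -0.4]
opening: 0.0198
grasp_force: 0.0
```

View pics/t7.png

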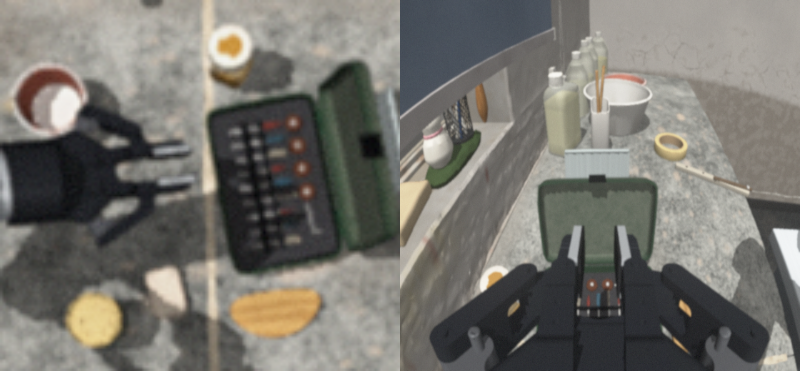

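The lid lies back open with the gripper clear of it. In the left picture the blank is at (167,290), past the tab's end, and the bystanders are in place.

```bash
python3 -c "
from station import env
print(env.job_done())"
```

```text
the job is handed in; nothing more can be done
None
```

I've handed the job in: the blank was pushed about 94 mm to the rib side, past the end of the tab; the lid lies back open with nothing touching it; and no bystander visibly moved (the hand-in returned no verdict).

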